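Load the drying cabinet and close its sash

TASK

Raise the front sash of the small drying cabinet (its handle is the bar along its top) well clear of the jar, and slide the tray with the jar standing on it in under the sash, until the tray is wholly inside and only its pull handle sticks out in front, in line with the notch in the sash. Then lower the sash, without slamming it, until it is fully shut over the handle's rod, with the jar still upright on the tray. Leave the burner, the bottle and the loose cap where they are.

Things in the scene. Friction and masses are not known exactly. Their poses are not given: they have to be found in the camera images.
- cabinet: Fixed clear-walled cabinet, open at the front; the bench is its floor. Origin on the bench (z = 0), in the middle of the sash's width and thickness; +x points into the cabinet, +y to its left, z up. Inside from x = 12 to 239 mm, 294 mm wide; roof top 160 mm up. The sash runs in two guide posts at y = +-156 mm, 216 mm tall; the opening between them is 292 mm wide.
- sash (a joint): Height of the sash above fully shut, in m: 0 = shut (lower edge 1 mm above the bench), 0.13 = upper stop. It stays where it is left; raising takes about 10 to 17 N, pushing down up to about 6 N. The sash is an upright clear panel in an aluminium frame, 12 mm thick (x), 294 mm wide, 161 mm tall.
- sash_grip (a point): Middle of the sash's handle: a level dark round bar, 14 mm in diameter, 136 mm long, along the cabinet's y, right above the sash, on two 12 mm posts 58 mm to either side of the middle. Its centre is 45 mm above the sash's top edge and 206 mm above the bench when shut. Moves with the sash; axes as the cabinet's.
- tray_mid (a point): Centre of the loose steel tray, 7 mm above its underside. Tray 90 mm (x) by 120 mm (y), rim 14 mm tall, walls 4 mm, floor 4 mm; about 0.4 kg, slides on the bench. +x is its rear edge, which goes in first; on the -x side is the pull handle: a round rod, 8 mm in diameter, 11 mm up, ending in the black grip.
- tray_grip (a point): The tray's upright black grip block, 24 mm (x) by 18 mm (y), from 1 to 55 mm above the tray's underside. This point is on its middle, 34 mm above the underside and 135 mm from the tray's centre towards -x. Fixed to the tray; axes as the tray's.
- jar_mid (a point): Centre of the closed glass jar (50 mm in diameter, 70 mm tall, about 0.12 kg) that stands loose on the tray's floor; its top is 74 mm above the bench. z is its upright axis.
- burner_mid (a point): Bystander: steel laboratory burner, 84 mm across the foot and 147 mm tall; point on its axis 70 mm up.
- reagent_mid (a point): Bystander: white bottle, 72 mm in diameter, 150 mm tall; its centre.
- cap_mid (a point): Bystander: loose blue bottle cap lying open side up, 48 mm in diameter, 22 mm tall; its centre.
- notch (a point): Middle of the notch in the shut sash's lower edge, 18 mm above the bench on the cabinet's centre line (fixed to the cabinet, it does not rise with the sash). The notch is 40 mm wide and 36 mm tall and takes the rod of the tray's handle.
Not all that is in view belongs to the job. Leave any orange or yellow look-alike of the part that bears tray_mid alone. Of the things that look like the part that bears jar_mid, take the one that is farthest to the robot's right at the start.

How it is judged (in metres and radians):
On the way, in this order (a step that is already met when the one before it is completed fails the run):
1. the sash has been raised clear of the jar, by 80 mm or more (value of joint sash above 0.08 m), for 0.2 s.
2. the tray is inside, behind the sash's plane, with the sash still up (x of tray_mid in the frame of cabinet above 0.046 m and value of joint sash above 0.06 m), for 0.2 s.
At the end, for the whole second after the job is handed in: The sash is shut (within 4 mm), the tray wholly behind it with its grip outside in front and the rod through the notch, the jar upright (within 0.1 rad) on the tray, all at rest and released (value of joint sash below 0.004 m and x of tray_mid in the frame of cabinet above 0.046 m and x of tray_grip in the frame of cabinet below -0.015 m and angle between jar_mid's own z axis and vertical below 0.1 rad and horizontal distance between jar_mid and tray_mid below 0.05 m and height (world z) of jar_mid below 0.045 m and linear speed of tray below 0.01 m/s and linear speed of jar below 0.02 m/s); the robot touches nothing.
It fails at once if the jar is tipped by more than 0.4 rad (angle between jar_mid's own z axis and vertical above 0.4 rad).
It fails at once if the sash is slammed: it comes down faster than 0.4 m/s (velocity of joint sash below -0.4 m/s).
It fails at once if the burner is moved by more than 30 mm (distance of burner_mid from where it was at the start of the episode above 0.03 m).
It fails at once if the bottle is moved by more than 30 mm (distance of reagent_mid from where it was at the start of the episode above 0.03 m).
It fails at once if the cap is moved by more than 30 mm (distance of cap_mid from where it was at the start of the episode above 0.03 m).
It also fails if it takes over 67 s, if anything falls off the work surface, if the arm or the gripper's body presses on something with over 40 N, if the wrist force passes 120 N, or if a joint passes its speed limit or range.

ROBOT

A 7-joint arm with a two-finger parallel gripper is mounted at the origin on the work surface. World frame = base frame: x ahead of the robot, y to its left, z up, the work surface at z = 0. Lengths are in m, angles in degrees, forces in N, time in s.
With the tool pointing down it reaches from about 0.425 to 0.825 m from the base axis. Payload 3.6 kg.
Tool frame: the origin (TCP) lies at the very end of the fingers, on their centre line; the grasp point (between the pads) lies 19 mm behind it; z points along the fingers, y is the line along which they close (so a half turn about z gives the same grasp; the last joint's range is limited). The gripper opens to 85 mm and grips with 20 to 120 N. Pads are 22 mm wide; open, the fingers measure 114 mm over their backs; the gripper's body (76 mm by 85 mm) begins 54 mm behind the grasp point. The pads swing forward as they close: fully open they stand 13 mm farther back than shut.
Start: joints at [-76.461, 35.231, -0.722, 81.555, 0.464, 63.22, -2.315], TCP at [0.169, 0.628, 0.204] pointing down, gripper open.
Joint ranges: [-178.69, 178.69], [-17.37, 117.87], [-77.05, 75.6], [15.02, 138.74], [-78.02, 258.01], [0.78, 113.62], [-162.83, 162.83]. Speed limits (degrees/s): [159.86, 159.86, 180, 180, 180, 180, 180].

INTERFACE

Orientations are given as a 3x3 rotation matrix whose columns are the frame's x, y, z axes.
In Python, from rig import robot gives the robot as it stands.
- The arm moves only by the tool servo_tool, never from a script. Its argument "increments" is a list of rows, each a list of 6 numbers: the shift along the world's x, y, z as a fraction of full scale, then the turn, a rotation vector about the world's x, y, z as a fraction of full scale. A call has 1 to 20 rows; each row shifts and turns the commanded pose from where the row before left it; what a row does not reach is not made up. Full scale, the value 1, is 0.025 m for a shift and 0.1 rad for a turn. A row lasts 1/12 s, in which the tool goes at most 41.7 mm and 7.16 degrees, less where a joint would pass 70% of its speed; a pose out of reach is approached as far as the arm can. A call with a number of a shift or a turn outside -1 to 1 is refused whole. A call with a gripper value outside its range is refused whole. "jaw" is the closure, from 0 (fully open) to 1 (shut), set as the call begins (left out, the last holds). The fingers move at their own pace and stop on an object; "squeeze" is the grip in N (left out, the last holds). Time passes only in rows, so rows that do not move let the fingers close. It gives the time, the measured TCP pose, the force, the opening and the grip force at its end, in the units of the state.
- robot.get_obs(): the state, without advancing time (a new reading comes with each control period).
- robot.grab_frame(name): name is "side" or "top"; returns a dict with "color" (384x512x3 uint8, red, green, blue), "intrinsics" (3x3 intrinsics, pixels), "distortion" ([k1, k2, p1, p2, k3] as OpenCV has them; the pictures are not rectified), "R" (3x3) and "t" (3): a world point X has camera coordinates R X + t. Camera axes: x right, y down, z forward; pixel columns grow to the right and rows downward; lengths in m; the calibration is good to about 2 mm. A picture is of the moment at which its call begins. There is no depth.
- robot.close_job(): hands the job in; it is judged then, once.
The state is a dict: "clock": time; "qpos": joint angles; "qd": joint speeds; "joint_torque": joint torques, N m; "position": TCP position; "eef_rot": TCP orientation; "ft_force": force on the tool from outside, world axes, zero at the start; "ft_torque": the same for the moment, N m; "gripper_width": finger opening in m; "gripper_force": force on a finger pad.
Only numpy, scipy, OpenCV 4.12 (cv2) and the standard library are available. Lean on these libraries where they do the work, as an engineer would, in place of code of your own. Each camera call takes 0.05 s, during which the arm holds its last target. There are 200 camera calls.

## Working session

There is one attempt and no reset: what is moved stays moved. The work goes in short steps, Python scripts to look and compute and a tool call to move; the robot and the scene stay as the last step left them, time stands still between calls to the robot, and variables do not carry over. Pictures are saved under pics/ and viewed, at most 10 in all, crops included, and the job is handed in when it is done.

Besides the shell and the picture viewer there is one more tool, called after "Emit:" in YAML: its name, and indented under it one key for each argument. servo_tool: Moves the arm, as the interface text tells. Its arguments: {"type":"object","properties":{"increments":{"type":"array","items":{"type":"array","items":{"type":"number"}}},"jaw":{"type":"number"},"squeeze":{"type":"number"}},"required":["increments"]}

```bash
mkdir -p pics; cat > h.py <<'E'
import numpy as np, cv2, pickle
from rig import robot
def shot(n,f):
    d=robot.grab_frame(n); cv2.imwrite(f,cv2.cvtColor(d["color"],cv2.COLOR_RGB2BGR)); pickle.dump(d,open(f[:-3]+"pkl","wb")); return d
def ray(d,uv):
    p=cv2.undistortPoints(np.array([[uv]],float),np.array(d["intrinsics"]),np.array(d["distortion"]))[0,0]
    R=np.array(d["R"]);t=np.array(d["t"]); return -R.T@t, R.T@np.array([p[0],p[1],1])
def onz(d,uv,z):
    o,v=ray(d,uv); return o+v*(z-o[2])/v[2]
def tri(a,u,b,w):
    o1,v1=ray(a,u);o2,v2=ray(b,w)
    s=np.linalg.lstsq(np.c_[v1,-v2],o2-o1,rcond=None)[0]
    p,q=o1+s[0]*v1,o2+s[1]*v2; return (p+q)/2,np.linalg.norm(p-q)
def proj(d,X):
    return cv2.projectPoints(np.array(X,float).reshape(-1,3),cv2.Rodrigues(np.array(d["R"]))[0],np.array(d["t"],float),np.array(d["intrinsics"]),np.array(d["distortion"]))[0].reshape(-1,2)
def load(f): return pickle.load(open(f,"rb"))
E
python3 - <<'E'
from h import *
a=shot("side","pics/s0.png");b=shot("top","pics/t0.png")
for d in(a,b): print(ray(d,(256,192)))
E
```

```text
(array([-0.00411027, -0.50990988,  0.69493078]), array([ 0.58554778,  0.56232287, -0.58406529]))
(array([0.45275585, 0.03577328, 1.33510666]), array([ 0.06508206, -0.00831838, -0.99792282]))
```

View pics/s0.png

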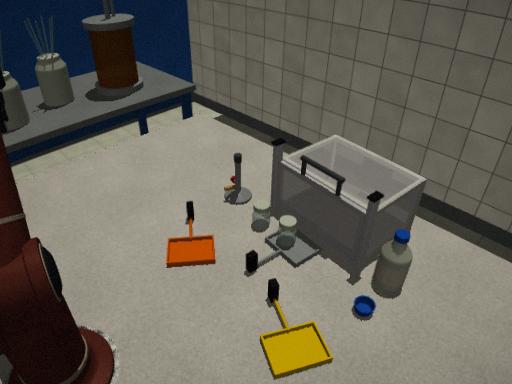

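View pics/t0.png

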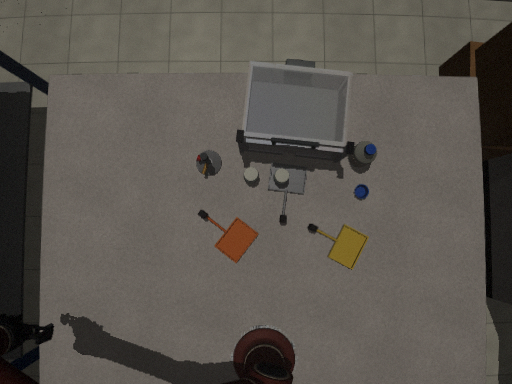

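Side view: grey tray at (292,247), jar on it at (287,230), a second jar off the tray at (261,213). There are also orange (191,250) and yellow (296,348) look-alike trays, the burner (239,190), bottle (393,265) and cap (364,306). In the top view the jars are at (282,175) and (251,174). The robot's right is image right, so the target is the one at (282,175), standing on the grey tray. I'll confirm that in an enlarged crop.

```bash
python3 - <<'E'
import cv2,numpy as np
a=cv2.imread("pics/t0.png")[50:240,190:390]
b=cv2.imread("pics/s0.png")[130:320,210:430]
a=cv2.resize(a,None,fx=3,fy=3,interpolation=2);b=cv2.resize(b,None,fx=3,fy=3,interpolation=2)
cv2.imwrite("pics/t0c.png",cv2.convertScaleAbs(a,alpha=1.7));cv2.imwrite("pics/s0c.png",cv2.convertScaleAbs(b,alpha=1.3))
E
```

```text
(no output)
```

View pics/t0c.png

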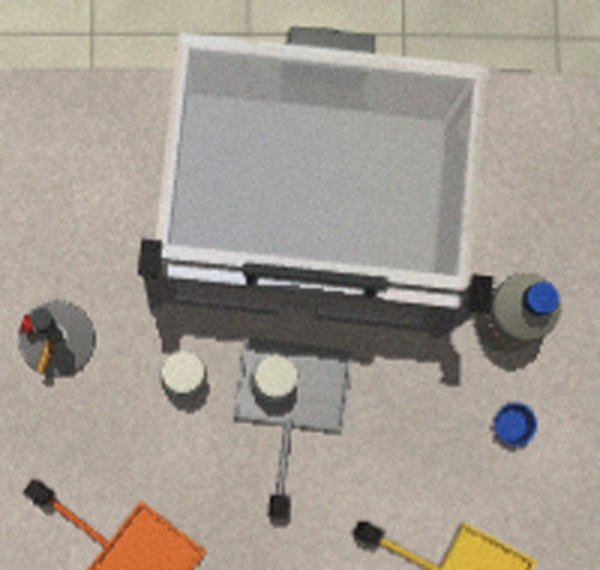

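View pics/s0c.png

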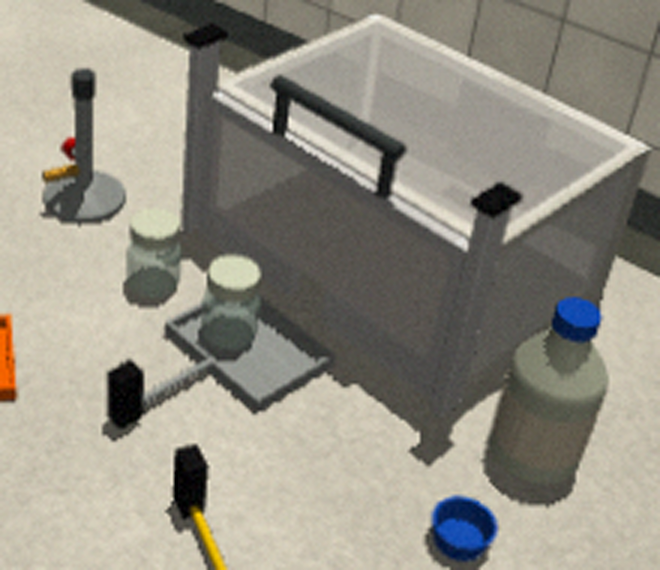

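The crops confirm it: the cream-lidded jar at top crop (275,378) stands on the grey tray; the one at (184,375) is off it. Measuring now.

```bash
python3 - <<'E'
from h import *
a=load("pics/s0.pkl");b=load("pics/t0.pkl")
S=lambda u,v:(210+(u-1)/3,130+(v-1)/3);T=lambda u,v:(190+(u-1)/3,50+(v-1)/3)
def pr(n,x): print(n,np.round(x,4))
L,e=tri(a,S(280,84),b,T(249,272));R,f=tri(a,S(400,151),b,T(386,284));pr("bar",[L,R]);print(e,f,np.linalg.norm(L-R))
for n,s,t in(("postL",(206,36),(151,247)),("postR",(497,200),(482,283))):
    pr(n,onz(a,S(*s),.216)); pr(n+"t",onz(b,T(*t),.216))
for n,q in(("rl",(247,343)),("rr",(349,360)),("fr",(341,432)),("fl",(235,419))): pr("tray "+n,onz(b,T(*q),.014))
for n,q in(("l",(166,328)),("fr",(262,409)),("rr",(329,360))): pr("trayS "+n,onz(a,S(*q),.014))
pr("grip top t",onz(b,T(280,500),.055));pr("grip top s",onz(a,S(125,368),.055))
pr("jar t",onz(b,T(275,376),.074));pr("jar s",onz(a,S(234,273),.074))
pr("jar2 t",onz(b,T(184,372),.07));pr("burner",onz(a,S(84,78),.147));pr("bottle",onz(b,T(542,297),.15));pr("cap",onz(b,T(515,424),.022))
pr("yellow grip",onz(b,T(367,530),.055))
o=robot.get_obs();print(o["clock"],o["position"],np.round(o["eef_rot"],3),o["gripper_width"])
E
```

```text
bar [[ 0.6723 -0.0204  0.209 ]
 [ 0.661  -0.1486  0.2091]]
0.0007853581200726962 0.0009069256388921142 0.12864460674885286
postL [0.6807 0.0699 0.216 ]
postLt [0.694  0.0717 0.216 ]
postR [ 0.649  -0.2383  0.216 ]
postRt [ 0.6617 -0.2384  0.216 ]
tray rl [ 0.6312 -0.0275  0.014 ]
tray rr [ 0.6129 -0.1393  0.014 ]
tray fr [ 0.5339 -0.13    0.014 ]
tray fl [ 0.5478 -0.0144  0.014 ]
trayS l [ 0.5457 -0.0182  0.014 ]
trayS fr [ 0.5316 -0.1383  0.014 ]
trayS rr [ 0.6156 -0.1423  0.014 ]
grip top t [ 0.4596 -0.0602  0.055 ]
grip top s [ 0.456  -0.0571  0.055 ]
jar t [ 0.5885 -0.0539  0.074 ]
jar s [ 0.5876 -0.0549  0.074 ]
jar2 t [0.5928 0.0411 0.07  ]
burner [0.6335 0.1775 0.147 ]
bottle [ 0.6604 -0.3146  0.15  ]
cap [ 0.5427 -0.3195  0.022 ]
yellow grip [ 0.4283 -0.1517  0.055 ]
0.1 [0.16866494 0.62692725 0.20332491] [[-0.966  0.26  -0.001]
 [ 0.26   0.966 -0.002]
 [-0.    -0.002 -1.   ]] 0.08556115237843162
```

Emit:
servo_tool:
  increments:
    - [0.55, -0.79, 0.11, 0, 0, -0.39]
    - [0.55, -0.79, 0.11, 0, 0, -0.39]
    - [0.55, -0.79, 0.11, 0, 0, -0.39]
    - [0.55, -0.79, 0.11, 0, 0, -0.39]
    - [0.55, -0.79, 0.11, 0, 0, -0.39]
    - [0.55, -0.79, 0.11, 0, 0, -0.39]
    - [0.55, -0.79, 0.11, 0, 0, -0.39]
    - [0.55, -0.79, 0.11, 0, 0, -0.39]
    - [0.55, -0.79, 0.11, 0, 0, -0.39]
    - [0.55, -0.79, 0.11, 0, 0, -0.39]
    - [0.55, -0.79, 0.11, 0, 0, -0.39]
    - [0.55, -0.79, 0.11, 0, 0, -0.39]
    - [0.55, -0.79, 0.11, 0, 0, -0.39]
    - [0.55, -0.79, 0.11, 0, 0, -0.39]
    - [0.55, -0.79, 0.11, 0, 0, -0.39]
    - [0.55, -0.79, 0.11, 0, 0, -0.39]
    - [0.55, -0.79, 0.11, 0, 0, -0.39]
    - [0.55, -0.79, 0.11, 0, 0, -0.39]
  jaw: 0

```text
clock: 1.6
position: [0.4165, 0.2709, 0.2537]
eef_rot: [[-0.568, 0.823, -0.001], [0.823, 0.568, -0.001], [0.0, -0.001, -1.0]]
ft_force: [0.8, -0.4, 0.3]
gripper_width: 0.0853
gripper_force: 0.0
```

Emit:
servo_tool:
  increments:
    - [0.55, -0.79, 0.11, 0, 0, -0.39]
    - [0.55, -0.79, 0.11, 0, 0, -0.39]
    - [0.55, -0.79, 0.11, 0, 0, -0.39]
    - [0.55, -0.79, 0.11, 0, 0, -0.39]
    - [0.55, -0.79, 0.11, 0, 0, -0.39]
    - [0.55, -0.79, 0.11, 0, 0, -0.39]
    - [0.55, -0.79, 0.11, 0, 0, -0.39]
    - [0.55, -0.79, 0.11, 0, 0, -0.39]
    - [0.55, -0.79, 0.11, 0, 0, -0.39]
    - [0.55, -0.79, 0.11, 0, 0, -0.39]
    - [0.55, -0.79, 0.11, 0, 0, -0.39]
    - [0.55, -0.79, 0.11, 0, 0, -0.39]
    - [0.55, -0.79, 0.11, 0, 0, -0.39]
    - [0.55, -0.79, 0.11, 0, 0, -0.39]
    - [0.55, -0.79, 0.11, 0, 0, -0.39]
    - [0.55, -0.79, 0.11, 0, 0, -0.39]
    - [0.55, -0.79, 0.11, 0, 0, -0.39]
    - [0.55, -0.79, 0.11, 0, 0, -0.39]
    - [0, 0, 0, 0, 0, 0]

```text
clock: 3.18
position: [0.6645, -0.0896, 0.3024]
eef_rot: [[0.104, 0.995, -0.001], [0.995, -0.104, -0.005], [-0.005, -0.0, -1.0]]
ft_force: [-0.8, -0.7, -0.5]
gripper_width: 0.0854
gripper_force: 0.0
```

Emit:
servo_tool:
  increments:
    - [0.1, 0.2, -0.5, 0, 0, 0]
    - [0, 0, -0.5, 0, 0, 0]
    - [0, 0, -0.5, 0, 0, 0]
    - [0, 0, -0.5, 0, 0, 0]
    - [0, 0, -0.5, 0, 0, 0]
    - [0, 0, -0.5, 0, 0, 0]
    - [0, 0, -0.5, 0, 0, 0]
    - [0, 0, -0.5, 0, 0, 0]
    - [0, 0, -0.3, 0, 0, 0]
    - [0, 0, -0.2, 0, 0, 0]
    - [0, 0, 0, 0, 0, 0]

```text
clock: 4.1
position: [0.6655, -0.0776, 0.1895]
eef_rot: [[0.095, 0.995, -0.003], [0.995, -0.095, 0.001], [0.0, -0.003, -1.0]]
ft_force: [-0.4, -0.4, -0.0]
gripper_width: 0.0856
gripper_force: 0.0
```

Emit:
servo_tool:
  increments:
    - [0, 0, 0, 0, 0, 0]
    - [0, 0, 0, 0, 0, 0]
    - [0, 0, 0, 0, 0, 0]
    - [0, 0, 0, 0, 0, 0]
    - [0, 0, 0, 0, 0, 0]
    - [0, 0, 0, 0, 0, 0]
    - [0, 0, 0, 0, 0, 0]
    - [0, 0, 0, 0, 0, 0]
    - [0, 0, 0, 0, 0, 0]
    - [0, 0, 0, 0, 0, 0]
  jaw: 1
  squeeze: 70

```text
clock: 4.93
position: [0.6663, -0.0784, 0.1909]
eef_rot: [[0.096, 0.995, -0.0], [0.995, -0.096, 0.0], [0.0, -0.0, -1.0]]
ft_force: [-0.2, 0.3, -0.0]
gripper_width: 0.0001
gripper_force: 0.0
```

```bash
python3 - <<'E'
from h import *
a=shot("side","pics/s1.png");b=shot("top","pics/t1.png")
p=robot.get_obs()["position"];print(p,proj(a,p),proj(b,p))
A=cv2.resize(cv2.imread("pics/s1.png")[110:260,250:430],None,fx=3,fy=3,interpolation=2)
B=cv2.resize(cv2.imread("pics/t1.png")[100:200,230:360],None,fx=2,fy=2,interpolation=2)
C=np.zeros((450,800,3),np.uint8);C[:,:540]=A;C[:200,540:800]=B
cv2.imwrite("pics/c1.png",cv2.convertScaleAbs(C,alpha=1.4))
E
```

```text
[ 0.66630676 -0.0783266   0.19085675] [[319.18435714 173.74979355]] [[292.68538704 143.6227532 ]]
```

View pics/c1.png

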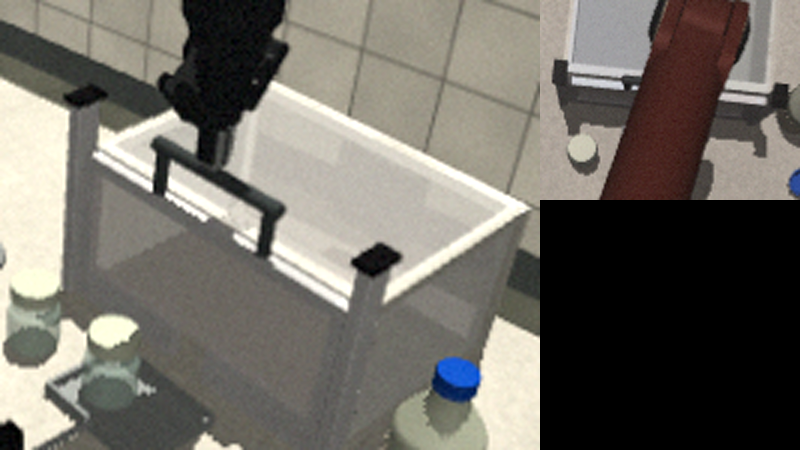

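The hand is shut with the bar in front of it: the tip is hidden at crop (215,165), while the reported TCP should project to crop (207,191). I'll compare pixels numerically before moving.

```bash
python3 - <<'E'
from h import *
a=load("pics/s1.pkl");b=load("pics/t1.pkl");a0=load("pics/s0.pkl");b0=load("pics/t0.pkl")
print("calib same", np.allclose(a["R"],a0["R"]),np.allclose(a["t"],a0["t"]),np.allclose(b["t"],b0["t"]))
S=lambda u,v:(210+(u-1)/3,130+(v-1)/3);T=lambda u,v:(190+(u-1)/3,50+(v-1)/3)
print("side bar",onz(a,S(280,84),.206),onz(a,S(400,151),.206));print("top bar",onz(b,T(249,272),.206),onz(b,T(386,284),.206))
for X in([.666,-.078,.191],[.666,-.078,.21],[.68,-.078,.19],[.68,-.078,.21],[.7,-.078,.19],[.72,-.078,.19],[.666,-.078,.22]):
    q=proj(a,X)[0];print(X,np.round((q-[250,110])*3))
# bar line in s1 crop at tool y
for X in([.667,-.084,.206],[.667,-.084,.213]):print("bar",np.round((proj(a,X)[0]-[250,110])*3))
E
python3 - <<'E'
import cv2
A=cv2.imread("pics/s1.png")[90:190,270:370]
cv2.imwrite("pics/c2.png",cv2.convertScaleAbs(cv2.resize(A,None,fx=6,fy=6,interpolation=2),alpha=2.2,beta=20))
E
```

```text
calib same True True True
side bar [ 0.67681584 -0.01764565  0.206     ] [ 0.66488686 -0.14599915  0.206     ]
top bar [ 0.67260213 -0.02030021  0.206     ] [ 0.66189193 -0.14947535  0.206     ]
[0.666, -0.078, 0.191] [207. 191.]
[0.666, -0.078, 0.21] [210. 171.]
[0.68, -0.078, 0.19] [217. 186.]
[0.68, -0.078, 0.21] [220. 165.]
[0.7, -0.078, 0.19] [232. 177.]
[0.72, -0.078, 0.19] [245. 168.]
[0.666, -0.078, 0.22] [211. 161.]
bar [216. 178.]
bar [217. 170.]
```

View pics/c2.png

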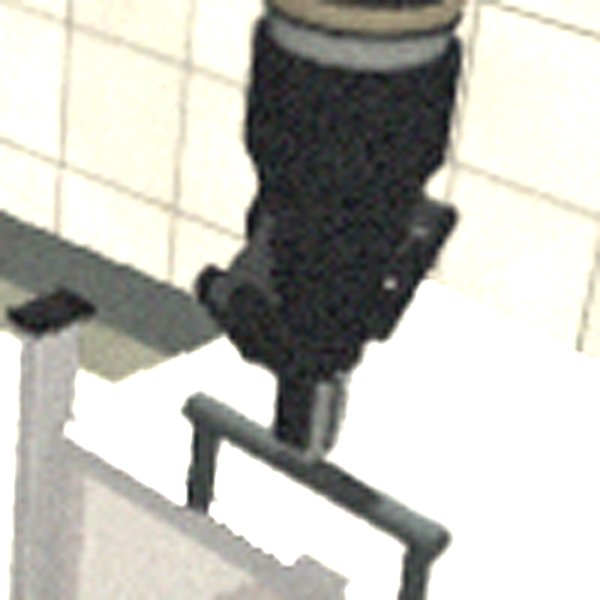

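Emit:
servo_tool:
  increments:
    - [0, 0, 0.6, 0, 0, 0]
    - [0, 0, 0.7, 0, 0, 0]
    - [0, 0, 0.7, 0, 0, 0]
    - [0, 0, 0, 0, 0, 0]
    - [0, 0, 0, 0, 0, 0]

```text
clock: 5.45
position: [0.6668, -0.0786, 0.2418]
eef_rot: [[0.096, 0.995, 0.002], [0.995, -0.096, -0.0], [-0.0, 0.002, -1.0]]
ft_force: [0.1, -0.5, -0.8]
gripper_width: -0.0001
gripper_force: 0.0
```

```bash
python3 - <<'E'
from h import *
a=shot("side","pics/s2.png")
o=robot.get_obs();p=np.array(o["position"]);q=proj(a,p)[0];print(p,o["gripper_width"],q, proj(a,p+[0,0,.1]))
A=cv2.convertScaleAbs(cv2.resize(a["color"][90:190,270:370,::-1].copy(),None,fx=6,fy=6,interpolation=2),alpha=2.2,beta=20)
cv2.circle(A,tuple(int(v) for v in (q-[270,90])*6),5,(0,0,255),2)
cv2.imwrite("pics/c3.png",A)
b=load("pics/t0.pkl");print("start tcp in top",proj(b,[.169,.627,.204]))
E
```

```text
[ 0.66607285 -0.07826437  0.24049139] -0.0002899927253948145 [321.44786326 156.16202592] [[326.53275288 117.19980474]]
start tcp in top [[ 42.73692289 317.61702433]]
```

View pics/c3.png

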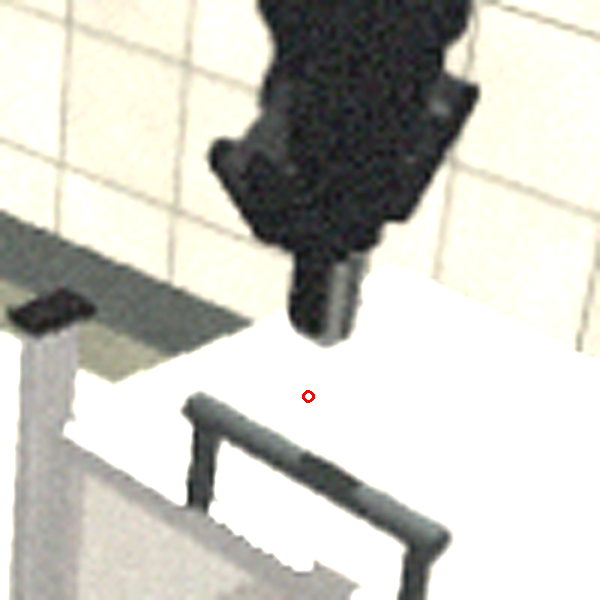

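Shut fingertip is at crop (318,337), while the reported TCP projects to (308,396). That matches a tip about 24 mm higher than reported, so the jaws closed just above the bar. I'll reopen and go about 24 mm lower.

Emit:
servo_tool:
  increments:
    - [0, 0, 0, 0, 0, 0]
    - [0, 0, 0, 0, 0, 0]
    - [0, 0, 0, 0, 0, 0]
    - [0, 0, 0, 0, 0, 0]
    - [0, 0, 0, 0, 0, 0]
    - [0, 0, 0, 0, 0, 0]
    - [0, 0, -0.4, 0, 0, 0]
    - [0, 0, -0.4, 0, 0, 0]
    - [0, 0, -0.4, 0, 0, 0]
    - [0, 0, -0.4, 0, 0, 0]
    - [0, 0, -0.4, 0, 0, 0]
    - [0, 0, -0.4, 0, 0, 0]
    - [0, 0, -0.3, 0, 0, 0]
    - [0, 0, -0.2, 0, 0, 0]
    - [0, 0, -0.1, 0, 0, 0]
    - [0, 0, 0, 0, 0, 0]
  jaw: 0

```text
clock: 6.83
position: [0.6661, -0.0783, 0.1653]
eef_rot: [[0.096, 0.995, -0.001], [0.995, -0.096, 0.0], [0.0, -0.001, -1.0]]
ft_force: [0.1, 0.6, -0.0]
gripper_width: 0.0853
gripper_force: 0.0
```

Emit:
servo_tool:
  increments:
    - [0, 0, 0, 0, 0, 0]
    - [0, 0, 0, 0, 0, 0]
    - [0, 0, 0, 0, 0, 0]
    - [0, 0, 0, 0, 0, 0]
    - [0, 0, 0, 0, 0, 0]
    - [0, 0, 0, 0, 0, 0]
    - [0, 0, 0, 0, 0, 0]
    - [0, 0, 0, 0, 0, 0]
    - [0, 0, 0, 0, 0, 0]
    - [0, 0, 0, 0, 0, 0]
  jaw: 1
  squeeze: 70

```text
clock: 7.67
position: [0.6701, -0.0787, 0.1667]
eef_rot: [[0.096, 0.995, 0.009], [0.995, -0.096, -0.002], [-0.001, 0.009, -1.0]]
ft_force: [6.2, -1.5, -3.0]
gripper_width: 0.0114
gripper_force: 68.2
```

Emit:
servo_tool:
  increments:
    - [0.05, 0, 0.1, 0, 0, 0]
    - [0, 0, 0.2, 0, 0, 0]
    - [0, 0, 0.2, 0, 0, 0]
    - [0, 0, 0.2, 0, 0, 0]
    - [0, 0, 0.2, 0, 0, 0]
    - [0, 0, 0, 0, 0, 0]

```text
clock: 8.17
position: [0.6699, -0.0787, 0.1865]
eef_rot: [[0.096, 0.995, 0.004], [0.995, -0.096, -0.002], [-0.001, 0.004, -1.0]]
ft_force: [8.2, -1.2, -9.2]
gripper_width: 0.0114
gripper_force: 68.8
```

Emit:
servo_tool:
  increments:
    - [0.05, 0, 0.2, 0, 0, 0]
    - [0.05, 0, 0.25, 0, 0, 0]
    - [0, 0, 0.25, 0, 0, 0]
    - [0, 0, 0.25, 0, 0, 0]
    - [0, 0, 0.25, 0, 0, 0]
    - [0, 0, 0.25, 0, 0, 0]
    - [0, 0, 0.25, 0, 0, 0]
    - [0, 0, 0.25, 0, 0, 0]
    - [0, 0, 0.25, 0, 0, 0]
    - [0, 0, 0.25, 0, 0, 0]
    - [0, 0, 0.25, 0, 0, 0]
    - [0, 0, 0.25, 0, 0, 0]
    - [0, 0, 0.25, 0, 0, 0]
    - [0, 0, 0.25, 0, 0, 0]
    - [0, 0, 0.25, 0, 0, 0]
    - [0, 0, 0.1, 0, 0, 0]
    - [0, 0, 0, 0, 0, 0]
    - [0, 0, 0, 0, 0, 0]

```text
clock: 9.67
position: [0.6697, -0.0786, 0.2811]
eef_rot: [[0.096, 0.995, -0.003], [0.995, -0.096, -0.0], [-0.001, -0.003, -1.0]]
ft_force: [4.7, -2.6, -13.7]
gripper_width: 0.0113
gripper_force: 68.5
```

```bash
python3 - <<'E'
from h import *
a=shot("side","pics/s3.png")
A=cv2.resize(a["color"][60:330,210:420,::-1].copy(),None,fx=2.2,fy=2.2,interpolation=2)
cv2.imwrite("pics/c4.png",cv2.convertScaleAbs(A,alpha=1.6))
E
```

```text
(no output)
```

View pics/c4.png

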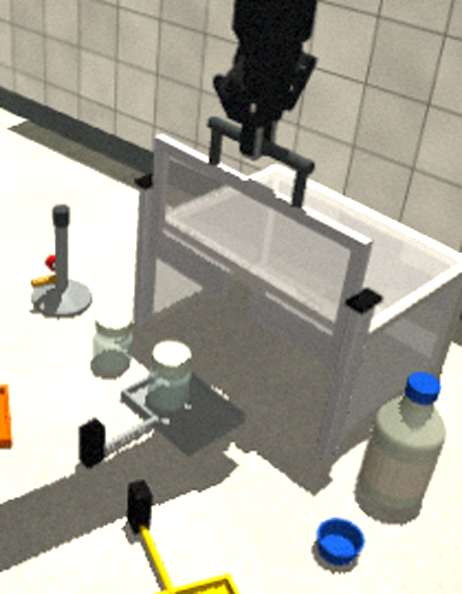

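Sash is up by about 115 mm with its lower edge well above the jar lid, at crop (170,350); the jar is upright. Now I'll release and go to the tray grip, crop (91,442).

Emit:
servo_tool:
  increments:
    - [0, 0, 0, 0, 0, 0]
    - [0, 0, 0, 0, 0, 0]
    - [0, 0, 0, 0, 0, 0]
    - [0, 0, 0, 0, 0, 0]
    - [0, 0, 0, 0, 0, 0]
    - [0, 0, 0, 0, 0, 0]
    - [0, 0, 0, 0, 0, 0]
    - [0, 0, 0.5, 0, 0, 0]
    - [0, 0, 0.5, 0, 0, 0]
    - [0, 0, 0.5, 0, 0, 0]
    - [0, 0, 0.5, 0, 0, 0]
    - [0, 0, 0.1, 0, 0, 0]
  jaw: 0

```text
clock: 10.72
position: [0.671, -0.0788, 0.3385]
eef_rot: [[0.096, 0.995, 0.004], [0.995, -0.096, -0.001], [-0.0, 0.004, -1.0]]
ft_force: [0.5, -0.5, -0.2]
gripper_width: 0.0856
gripper_force: 0.0
```

Emit:
servo_tool:
  increments:
    - [-0.5, 0.05, 0, 0, 0, 0.9]
    - [-0.5, 0.05, 0, 0, 0, 0.9]
    - [-0.5, 0.05, 0, 0, 0, 0.9]
    - [-0.5, 0.05, 0, 0, 0, 0.9]
    - [-0.5, 0.05, 0, 0, 0, 0.9]
    - [-0.5, 0.05, 0, 0, 0, 0.9]
    - [-0.5, 0.05, 0, 0, 0, 0.9]
    - [-0.5, 0.05, 0, 0, 0, 0.9]
    - [-0.5, 0.05, 0, 0, 0, 0.9]
    - [-0.5, 0.05, -0.3, 0, 0, 0.9]
    - [-0.5, 0.05, -0.3, 0, 0, 0.9]
    - [-0.5, 0.05, -0.3, 0, 0, 0.9]
    - [-0.5, 0.05, -0.3, 0, 0, 0.9]
    - [-0.5, 0.05, -0.3, 0, 0, 0.9]
    - [-0.5, 0.05, -0.3, 0, 0, 0.9]
    - [-0.5, 0.05, -0.3, 0, 0, 0.9]
    - [-0.5, 0, -0.3, 0, 0, 0.9]
    - [0, 0, -0.3, 0, 0, 0]
    - [0, 0, 0, 0, 0, 0]

```text
clock: 12.3
position: [0.4564, -0.0584, 0.2671]
eef_rot: [[-0.99, 0.139, -0.003], [0.139, 0.99, 0.0], [0.003, -0.0, -1.0]]
ft_force: [0.7, -0.2, -0.5]
gripper_width: 0.0857
gripper_force: 0.0
```

Emit:
servo_tool:
  increments:
    - [0.1, 0, -0.8, 0, 0, 0]
    - [0, 0, -0.8, 0, 0, 0]
    - [0, 0, -0.8, 0, 0, 0]
    - [0, 0, -0.8, 0, 0, 0]
    - [0, 0, -0.8, 0, 0, 0]
    - [0, 0, -0.8, 0, 0, 0]
    - [0, 0, -0.8, 0, 0, 0]
    - [0, 0, -0.8, 0, 0, 0]
    - [0, 0, -0.8, 0, 0, 0]
    - [0, 0, -0.6, 0, 0, 0]
    - [0, 0, -0.5, 0, 0, 0]
    - [0, 0, -0.4, 0, 0, 0]
    - [0, 0, -0.2, 0, 0, 0]
    - [0, 0, 0, 0, 0, 0]

```text
clock: 13.47
position: [0.4605, -0.0583, 0.0448]
eef_rot: [[-0.991, 0.137, -0.001], [0.137, 0.991, -0.0], [0.001, -0.0, -1.0]]
ft_force: [0.5, -0.6, 0.7]
gripper_width: 0.0855
gripper_force: 0.0
```

```bash
python3 - <<'E'
from h import *
a=shot("side","pics/s4.png")
o=robot.get_obs();p=np.array(o["position"]);print(p,o["ft_force"])
A=cv2.resize(a["color"][130:330,190:390,::-1].copy(),None,fx=2.9,fy=2.9,interpolation=2)
A=cv2.convertScaleAbs(A,alpha=1.6)
for dz,c in((0,(0,0,255)),(.026,(0,255,0))):
    q=(proj(a,p+[0,0,dz])[0]-[190,130])*2.9; cv2.circle(A,tuple(int(v) for v in q),4,c,1)
cv2.imwrite("pics/c5.png",A)
E
```

```text
[ 0.46079086 -0.05837455  0.04550321] [ 0.26168214 -0.44143433  0.19297516]
```

View pics/c5.png

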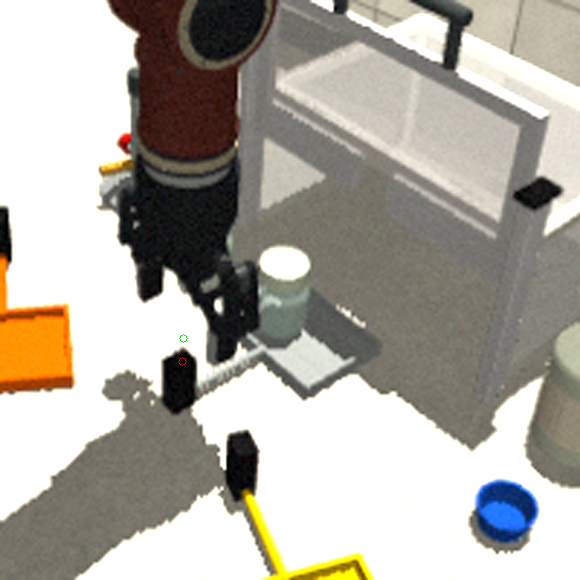

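The open fingertips are at crop (150,290) and (222,355), straddling the black grip at (180,380). The y position is right. Going down the rest of the way and closing.

Emit:
servo_tool:
  increments:
    - [0, 0, -0.3, 0, 0, 0]
    - [0, 0, -0.4, 0, 0, 0]
    - [0, 0, -0.4, 0, 0, 0]
    - [0, 0, -0.4, 0, 0, 0]
    - [0, 0, -0.3, 0, 0, 0]
    - [0, 0, -0.2, 0, 0, 0]
    - [0, 0, 0, 0, 0, 0]

```text
clock: 14.1
position: [0.4598, -0.0583, -0.0048]
eef_rot: [[-0.991, 0.137, -0.001], [0.137, 0.991, 0.0], [0.001, -0.0, -1.0]]
ft_force: [-0.2, 0.9, 0.1]
gripper_width: 0.0856
gripper_force: 0.0
```

Emit:
servo_tool:
  increments:
    - [0, 0, 0, 0, 0, 0]
    - [0, 0, 0, 0, 0, 0]
    - [0, 0, 0, 0, 0, 0]
    - [0, 0, 0, 0, 0, 0]
    - [0, 0, 0, 0, 0, 0]
    - [0, 0, 0, 0, 0, 0]
    - [0, 0, 0, 0, 0, 0]
    - [0, 0, 0, 0, 0, 0]
    - [0, 0, 0, 0, 0, 0]
  jaw: 1
  squeeze: 40

```text
clock: 14.85
position: [0.4601, -0.0584, -0.0039]
eef_rot: [[-0.991, 0.137, 0.0], [0.137, 0.991, -0.0], [-0.0, -0.0, -1.0]]
ft_force: [0.3, -0.5, 3.2]
gripper_width: 0.0174
gripper_force: 43.2
```

Emit:
servo_tool:
  increments:
    - [0.1, -0.01, 0, 0, 0, 0]
    - [0.2, -0.03, 0, 0, 0, 0.03]
    - [0.3, -0.04, 0, 0, 0, 0.03]
    - [0.3, -0.04, 0, 0, 0, 0.03]
    - [0.3, -0.04, 0, 0, 0, 0.03]
    - [0.3, -0.04, 0, 0, 0, 0.03]
    - [0.3, -0.04, 0, 0, 0, 0.03]
    - [0.3, -0.04, 0, 0, 0, 0.03]
    - [0.3, -0.04, 0, 0, 0, 0.03]
    - [0.3, -0.04, 0, 0, 0, 0.03]
    - [0.3, -0.04, 0, 0, 0, 0.03]
    - [0.3, -0.04, 0, 0, 0, 0.03]
    - [0.3, -0.04, 0, 0, 0, 0.03]

```text
clock: 15.93
position: [0.5461, -0.07, -0.0043]
eef_rot: [[-0.995, 0.1, -0.009], [0.1, 0.995, 0.001], [0.009, 0.0, -1.0]]
ft_force: [-7.3, 1.0, 8.8]
gripper_width: 0.0175
gripper_force: 43.9
```

Emit:
servo_tool:
  increments:
    - [0.3, -0.04, 0, 0, 0, 0]
    - [0.3, -0.04, 0, 0, 0, 0]
    - [0.3, -0.04, 0, 0, 0, 0]
    - [0.3, -0.04, 0, 0, 0, 0]
    - [0.3, -0.04, 0, 0, 0, 0]
    - [0.3, -0.04, 0, 0, 0, 0]
    - [0.2, -0.03, 0, 0, 0, 0]
    - [0.1, -0.02, 0, 0, 0, 0]
    - [0, 0, 0, 0, 0, 0]
    - [0, 0, 0, 0, 0, 0]
    - [0, 0, 0, 0, 0, 0]

```text
clock: 16.85
position: [0.6006, -0.0772, -0.0044]
eef_rot: [[-0.995, 0.1, -0.004], [0.1, 0.995, 0.001], [0.004, 0.0, -1.0]]
ft_force: [-4.7, 2.1, 5.8]
gripper_width: 0.017
gripper_force: 43.5
```

```bash
python3 - <<'E'
from h import *
a=shot("side","pics/s5.png");b=shot("top","pics/t5.png")
c=np.array([.669,-.084,0]);X=np.array([.995,-.098,0]);Y=np.array([.098,.995,0])
A=cv2.convertScaleAbs(cv2.resize(a["color"][100:290,235:405,::-1].copy(),None,fx=2.9,fy=2.9,interpolation=2),alpha=1.6)
B=cv2.convertScaleAbs(cv2.resize(b["color"][60:210,235:340,::-1].copy(),None,fx=2.9,fy=2.9,interpolation=2),alpha=2)
C=np.zeros((551,800,3),np.uint8);C[:A.shape[0],:A.shape[1]]=A;C[:B.shape[0],A.shape[1]:A.shape[1]+B.shape[1]]=B
cv2.imwrite("pics/c6.png",C);print(A.shape,B.shape)
E
```

```text
(551, 493, 3) (435, 304, 3)
```

View pics/c6.png

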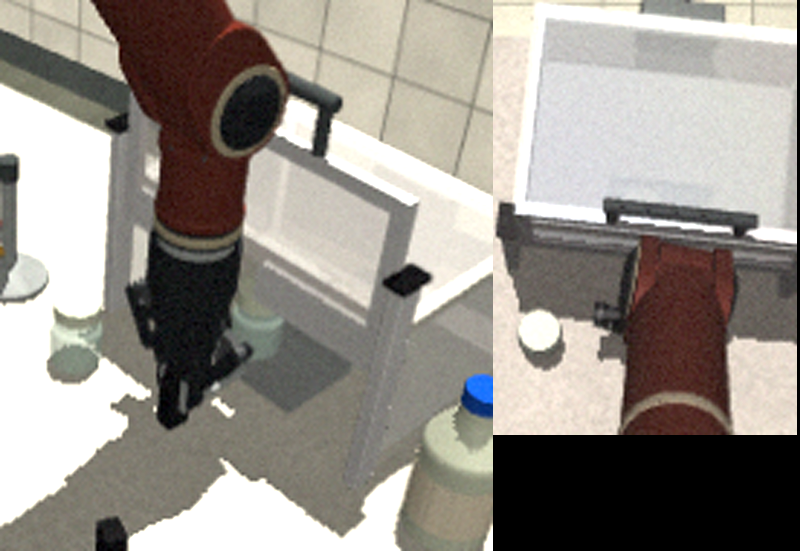

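Side crop: the jar is upright at (258,325) and the tray is under the sash, with its front-right corner at (290,410) and rear-right corner at (350,362). Checking depth from those.

```bash
python3 - <<'E'
from h import *
a=load("pics/s5.pkl")
c=np.array([.669,-.084]);X=np.array([.995,-.098]);Y=np.array([.098,.995])
for q in((290,410),(350,362)):
    w=onz(a,(235+q[0]/2.9,100+q[1]/2.9),.014);print(w[:2],(w[:2]-c)@X,(w[:2]-c)@Y)
# sash height: top right corner of raised sash vs shut
a0=load("pics/s0.pkl")
for z in(0,.1,.105,.11,.115,.12): print(z,(proj(a,[c[0]-.147*Y[0],c[1]-.147*Y[1],.161+z])[0]-[235,100])*2.9)
E
```

```text
[ 0.66963257 -0.15259543] 0.007351757844360129 -0.06819046094635327
[ 0.7658445  -0.15438415] 0.10325792724545114 -0.060541468312410106
0 [387.5269453  329.01956716]
0.1 [413.48742506 221.39321393]
0.105 [414.86441554 215.60546665]
0.11 [416.24921054 209.7765953 ]
0.115 [417.64184633 203.90625847]
0.12 [419.04235864 197.9941129 ]
```

Tray centre is only about 55–65 mm in. I'll release, back off, shut the jaws and push the grip from behind about 15 mm more, which keeps the wrist away from the bar.

Emit:
servo_tool:
  increments:
    - [0, 0, 0, 0, 0, 0]
    - [0, 0, 0, 0, 0, 0]
    - [0, 0, 0, 0, 0, 0]
    - [0, 0, 0, 0, 0, 0]
    - [0, 0, 0, 0, 0, 0]
    - [0, 0, 0, 0, 0, 0]
    - [0, 0, 0, 0, 0, 0]
    - [-0.4, 0.04, 0, 0, 0, 0]
    - [-0.4, 0.04, 0, 0, 0, 0]
    - [-0.4, 0.04, 0, 0, 0, 0]
    - [-0.4, 0.04, 0, 0, 0, 0]
    - [0, 0, 0, 0, 0, 0]
  jaw: 0

```text
clock: 17.95
position: [0.5602, -0.0734, -0.0043]
eef_rot: [[-0.995, 0.101, -0.003], [0.101, 0.995, 0.0], [0.003, -0.0, -1.0]]
ft_force: [-1.4, 0.8, -0.3]
gripper_width: 0.0852
gripper_force: 0.0
```

Emit:
servo_tool:
  increments:
    - [0, 0, 0, 0, 0, 0]
    - [0, 0, 0, 0, 0, 0]
    - [0, 0, 0, 0, 0, 0]
    - [0, 0, 0, 0, 0, 0]
    - [0, 0, 0, 0, 0, 0]
    - [0, 0, 0, 0, 0, 0]
    - [0, 0, 0, 0, 0, 0]
    - [0, 0, 0, 0, 0, 0]
    - [0.1, -0.01, 0, 0, 0, 0]
    - [0.1, -0.01, 0, 0, 0, 0]
    - [0.1, -0.01, 0, 0, 0, 0]
    - [0.1, -0.01, 0, 0, 0, 0]
    - [0.1, -0.01, 0, 0, 0, 0]
    - [0.1, -0.01, 0, 0, 0, 0]
  jaw: 1

```text
clock: 19.12
position: [0.5754, -0.0749, -0.0044]
eef_rot: [[-0.995, 0.101, -0.005], [0.101, 0.995, 0.001], [0.005, 0.0, -1.0]]
ft_force: [-4.8, -0.1, 3.3]
gripper_width: -0.0003
gripper_force: 2.2
```

Emit:
servo_tool:
  increments:
    - [0.1, -0.01, 0, 0, 0, 0]
    - [0.1, -0.01, 0, 0, 0, 0]
    - [0.1, -0.01, 0, 0, 0, 0]
    - [0.1, -0.01, 0, 0, 0, 0]
    - [0.1, -0.01, 0, 0, 0, 0]
    - [0.1, -0.01, 0, 0, 0, 0]
    - [0, 0, 0, 0, 0, 0]
    - [0, 0, 0, 0, 0, 0]

```text
clock: 19.78
position: [0.5938, -0.0767, -0.0041]
eef_rot: [[-0.995, 0.101, 0.002], [0.101, 0.995, -0.0], [-0.002, -0.0, -1.0]]
ft_force: [-1.9, -0.3, 0.7]
gripper_width: 0.0003
gripper_force: 0.6
```

Emit:
servo_tool:
  increments:
    - [-0.3, 0, 0, 0, 0, 0]
    - [-0.5, 0, 0, 0, 0, 0]
    - [-0.8, 0, 0, 0, 0, 0]
    - [-0.8, 0, 0, 0, 0, 0]
    - [-0.5, 0, 0.6, 0, 0, 0]
    - [-0.3, 0, 0.9, 0, 0, 0]
    - [0, 0, 0.9, 0, 0, 0]
    - [0, 0, 0.9, 0, 0, 0]
    - [0, 0, 0.9, 0, 0, 0]
    - [0, 0, 0.9, 0, 0, 0]
    - [0, 0, 0.9, 0, 0, 0]
    - [0, 0, 0, 0, 0, 0]

```text
clock: 20.78
position: [0.5167, -0.0773, 0.1506]
eef_rot: [[-0.995, 0.101, 0.013], [0.101, 0.995, -0.002], [-0.013, -0.0, -1.0]]
ft_force: [0.1, -0.2, -0.5]
gripper_width: -0.0
gripper_force: 0.0
```

```bash
python3 - <<'E'
from h import *
a=shot("side","pics/s6.png");b=shot("top","pics/t6.png")
o=robot.get_obs();print(o["clock"],o["position"],o["qpos"])
c=np.array([.669,-.084]);X=np.array([.995,-.098]);Y=np.array([.098,.995])
def rep(n,d,m,z,pick="c"):
    k,l,st,ce=cv2.connectedComponentsWithStats(m.astype(np.uint8))
    for i in range(1,k):
        if st[i,4]>25:
            w=onz(d,ce[i],z)[:2];print(n,np.round(ce[i],1),st[i,2:],"cab",np.round([(w-c)@X,(w-c)@Y],4))
def hsv(d): return cv2.cvtColor(d["color"],cv2.COLOR_RGB2HSV)
for n,d,u,r in(("side",a,.03,(slice(180,290),slice(225,330))),("top",b,.055,(slice(130,230),slice(240,330)))):
    m=np.zeros(d["color"].shape[:2],bool);m[r]=hsv(d)[r][...,2]<35;rep("dark "+n,d,m,u)
E
```

```text
20.8833 [ 0.51372583 -0.07675197  0.14690558] [  1.85441486  27.66417852   6.17718711 107.63809043  -4.07945393
  44.65862648  94.45082623]
dark side [282.4 188. ] [ 39  25 450] cab [0.0488 0.1788]
dark side [300.5 233.4] [ 12  22 197] cab [-0.0547 -0.001 ]
dark side [272.8 284.3] [ 11  12 111] cab [-0.2248 -0.0831]
dark top [241.2 137.6] [ 5 13 33] cab [0.0259 0.1603]
dark top [285.5 182.4] [ 21  38 204] cab [-0.103   0.0056]
dark top [321.  179.8] [ 8 16 36] cab [-0.0831 -0.1061]
dark top [287.4 214.3] [  9  39 157] cab [-0.2029 -0.0101]
dark top [322.6 213.5] [ 4 12 26] cab [-0.1894 -0.1208]
```

Grip is now at cabinet x = −55 mm, y ≈ 0, so the tray is about 80 mm in. Back to the bar.

Emit:
servo_tool:
  increments:
    - [0, 0, 0.9, 0, 0, 0]
    - [0, 0, 1, 0, 0, 0]
    - [0, 0, 1, 0, 0, 0]
    - [0, 0, 1, 0, 0, 0]
    - [0, 0, 1, 0, 0, 0]
    - [0, 0, 1, 0, 0, 0]
    - [0, 0, 1, 0, 0, -0.5]
    - [0, 0, 0.8, 0, 0, -0.9]
    - [0, 0, 0, 0, 0, 0]
  jaw: 0

```text
clock: 21.63
position: [0.5149, -0.077, 0.3414]
eef_rot: [[-0.971, 0.241, 0.008], [0.241, 0.971, -0.001], [-0.008, 0.001, -1.0]]
ft_force: [1.0, -0.0, 0.6]
gripper_width: 0.0853
gripper_force: 0.0
```

Emit:
servo_tool:
  increments:
    - [0.42, 0, 0, 0, 0, -0.95]
    - [0.42, 0, 0, 0, 0, -0.95]
    - [0.42, 0, 0, 0, 0, -0.95]
    - [0.42, 0, 0, 0, 0, -0.95]
    - [0.42, 0, 0, 0, 0, -0.95]
    - [0.42, 0, 0, 0, 0, -0.95]
    - [0.42, 0, 0, 0, 0, -0.95]
    - [0.42, 0, 0, 0, 0, -0.95]
    - [0.42, 0, 0, 0, 0, -0.95]
    - [0.42, 0, 0, 0, 0, -0.95]
    - [0.42, 0, 0, 0, 0, -0.95]
    - [0.42, 0, 0, 0, 0, -0.95]
    - [0.42, 0, 0, 0, 0, -0.95]
    - [0.42, 0, 0, 0, 0, -0.95]
    - [0.42, 0, 0, 0, 0, -0.95]
    - [0, 0, 0, 0, 0, 0]
    - [0, 0, 0, 0, 0, 0]

```text
clock: 23.05
position: [0.6697, -0.0764, 0.3357]
eef_rot: [[0.092, 0.996, -0.004], [0.996, -0.092, -0.0], [-0.0, -0.004, -1.0]]
ft_force: [-0.0, 0.1, 0.7]
gripper_width: 0.0854
gripper_force: 0.0
```

Descend to reported z ≈ 0.273 and grip.

Emit:
servo_tool:
  increments:
    - [0, 0, -0.4, 0, 0, 0]
    - [0, 0, -0.5, 0, 0, 0]
    - [0, 0, -0.5, 0, 0, 0]
    - [0, 0, -0.4, 0, 0, 0]
    - [0, 0, -0.4, 0, 0, 0]
    - [0, 0, -0.2, 0, 0, 0]
    - [0, 0, -0.1, 0, 0, 0]
    - [0, 0, 0, 0, 0, 0]

```text
clock: 23.72
position: [0.6698, -0.0765, 0.2753]
eef_rot: [[0.095, 0.996, -0.001], [0.996, -0.095, 0.0], [0.0, -0.001, -1.0]]
ft_force: [-0.6, -0.9, -0.3]
gripper_width: 0.0855
gripper_force: 0.0
```

Emit:
servo_tool:
  increments:
    - [0, 0, 0, 0, 0, 0]
    - [0, 0, 0, 0, 0, 0]
    - [0, 0, 0, 0, 0, 0]
    - [0, 0, 0, 0, 0, 0]
    - [0, 0, 0, 0, 0, 0]
    - [0, 0, 0, 0, 0, 0]
    - [0, 0, 0, 0, 0, 0]
    - [0, 0, 0, 0, 0, 0]
    - [0, 0, 0, 0, 0, 0]
    - [0, 0, 0, 0, 0, 0]
  jaw: 1
  squeeze: 70

```text
clock: 24.55
position: [0.67, -0.0766, 0.2761]
eef_rot: [[0.095, 0.995, 0.0], [0.995, -0.095, 0.0], [0.0, -0.0, -1.0]]
ft_force: [-0.4, 0.2, 1.4]
gripper_width: 0.0117
gripper_force: 68.1
```

Emit:
servo_tool:
  increments:
    - [0, 0, -0.15, 0, 0, 0]
    - [0, 0, -0.25, 0, 0, 0]
    - [0, 0, -0.25, 0, 0, 0]
    - [0, 0, -0.25, 0, 0, 0]
    - [0, 0, -0.25, 0, 0, 0]
    - [0, 0, -0.25, 0, 0, 0]
    - [0, 0, -0.25, 0, 0, 0]
    - [0, 0, -0.25, 0, 0, 0]
    - [0, 0, -0.25, 0, 0, 0]
    - [0, 0, -0.25, 0, 0, 0]
    - [0, 0, -0.25, 0, 0, 0]
    - [0, 0, -0.25, 0, 0, 0]
    - [0, 0, -0.25, 0, 0, 0]
    - [0, 0, -0.25, 0, 0, 0]
    - [0, 0, -0.25, 0, 0, 0]
    - [0, 0, -0.25, 0, 0, 0]
    - [0, 0, 0, 0, 0, 0]

```text
clock: 25.97
position: [0.67, -0.0766, 0.1764]
eef_rot: [[0.095, 0.995, -0.001], [0.995, -0.095, -0.0], [-0.0, -0.001, -1.0]]
ft_force: [1.5, -1.1, -5.1]
gripper_width: 0.0119
gripper_force: 68.1
```

Emit:
servo_tool:
  increments:
    - [0, 0, -0.1, 0, 0, 0]
    - [0, 0, -0.1, 0, 0, 0]
    - [0, 0, -0.1, 0, 0, 0]
    - [0, 0, -0.1, 0, 0, 0]
    - [0, 0, -0.1, 0, 0, 0]
    - [0, 0, -0.1, 0, 0, 0]
    - [0, 0, 0, 0, 0, 0]

```text
clock: 26.55
position: [0.6701, -0.0766, 0.1628]
eef_rot: [[0.095, 0.995, -0.0], [0.995, -0.095, -0.0], [-0.0, -0.0, -1.0]]
ft_force: [-0.2, -0.4, 0.5]
gripper_width: 0.0117
gripper_force: 68.6
```

Emit:
servo_tool:
  increments:
    - [0, 0, -0.1, 0, 0, 0]
    - [0, 0, -0.1, 0, 0, 0]
    - [0, 0, 0, 0, 0, 0]

```text
clock: 26.8
position: [0.6702, -0.0766, 0.1603]
eef_rot: [[0.095, 0.996, 0.001], [0.996, -0.095, 0.001], [0.001, 0.001, -1.0]]
ft_force: [-3.5, 0.4, 9.4]
gripper_width: 0.0114
gripper_force: 69.5
```

Emit:
servo_tool:
  increments:
    - [0, 0, -0.1, 0, 0, 0]
    - [0, 0, -0.1, 0, 0, 0]
    - [0, 0, 0, 0, 0, 0]

```text
clock: 27.05
position: [0.6703, -0.0766, 0.1601]
eef_rot: [[0.095, 0.996, 0.003], [0.996, -0.095, 0.002], [0.002, 0.003, -1.0]]
ft_force: [-10.4, 2.6, 25.3]
gripper_width: 0.0118
gripper_force: 71.4
```

At the hard stop: 25 N with no further travel. Relax, release and retreat.

Emit:
servo_tool:
  increments:
    - [0, 0, 0.1, 0, 0, 0]
    - [0, 0, 0.1, 0, 0, 0]
    - [0, 0, 0, 0, 0, 0]

```text
clock: 27.3
position: [0.6702, -0.0766, 0.1603]
eef_rot: [[0.095, 0.996, 0.001], [0.996, -0.095, 0.0], [0.0, 0.001, -1.0]]
ft_force: [-4.5, 1.1, 11.0]
gripper_width: 0.0116
gripper_force: 69.7
```

Emit:
servo_tool:
  increments:
    - [0, 0, 0, 0, 0, 0]
    - [0, 0, 0, 0, 0, 0]
    - [0, 0, 0, 0, 0, 0]
    - [0, 0, 0, 0, 0, 0]
    - [0, 0, 0, 0, 0, 0]
    - [0, 0, 0, 0, 0, 0]
    - [0, 0, 0, 0, 0, 0]
    - [0, 0, 0, 0, 0, 0]
    - [0, 0, 0.3, 0, 0, 0]
    - [0, 0, 0.5, 0, 0, 0]
    - [0, 0, 0.8, 0, 0, 0]
    - [0, 0, 0.8, 0, 0, 0]
    - [0, 0, 0.8, 0, 0, 0]
    - [0, 0, 0.8, 0, 0, 0]
    - [0, 0, 0.5, 0, 0, 0]
    - [0, 0, 0, 0, 0, 0]
    - [0, 0, 0, 0, 0, 0]
  jaw: 0

```text
clock: 28.72
position: [0.6703, -0.0768, 0.2719]
eef_rot: [[0.095, 0.995, 0.002], [0.995, -0.095, -0.0], [-0.0, 0.002, -1.0]]
ft_force: [-0.1, -0.1, -0.2]
gripper_width: 0.0855
gripper_force: 0.0
```

```bash
python3 - <<'E'
from h import *
a=shot("side","pics/s7.png");a0=load("pics/s0.pkl")
# sash shut? match bar region of first picture in current one; jar lid search
g=lambda d:cv2.cvtColor(d["color"],cv2.COLOR_RGB2GRAY)
for n,(u,v,w,h) in(("bar",(298,150,48,48)),("postR",(360,185,30,30)),("bottle",(380,228,30,30)),("cap",(350,290,30,30)),("burner",(228,180,30,30))):
    T=g(a0)[v:v+h,u:u+w];S=g(a)[v-20:v+h+20,u-20:u+w+20]
    r=cv2.minMaxLoc(cv2.matchTemplate(S,T,cv2.TM_CCOEFF_NORMED));print(n,np.array(r[3])-20,round(r[1],3))
# jar lid: template of the lid from the first picture
T=g(a0)[214:246,276:300];S=g(a)[170:250,280:360];r=cv2.minMaxLoc(cv2.matchTemplate(S,T,cv2.TM_CCOEFF_NORMED))
q=np.array(r[3])+[280,170]+[11.5,6.5];w=onz(a,q,.074);print("jar",q,r[1],w, "expected", proj(a,[.669+.09*.995+.024*.098,-.084-.09*.098+.024,.074]))
print(robot.get_obs()["ft_force"],robot.get_obs()["position"])
E
```

```text
bar [0 0] 0.96
postR [0 0] 0.995
bottle [0 0] 0.995
cap [0 0] 0.999
burner [0 0] 0.999
jar [299.5 186.5] 0.6471174955368042 [0.72677583 0.02042494 0.074     ] expected [[332.17535831 194.85103213]]
[-0.35821542  0.08669778 -0.36119556] [ 0.66968952 -0.07646617  0.27048158]
```

```bash
python3 - <<'E'
from h import *
a0=load("pics/s0.pkl");c=np.array([.669,-.084]);X=np.array([.995,-.098]);Y=np.array([.098,.995])
g=lambda d:cv2.cvtColor(d["color"],cv2.COLOR_RGB2LAB)
for f in("s6","s7"):
    a=load(f"pics/{f}.pkl")
    for ch in(0,2):
        T=g(a0)[214:247,277:299,ch];S=g(a)[175:250,305:360,ch]
        r=cv2.minMaxLoc(cv2.matchTemplate(S,T,cv2.TM_CCOEFF_NORMED))
        q=np.array(r[3])+[305,175]+[10.5,6.5];w=onz(a,q,.074)[:2]-c;print(f,ch,q,round(r[1],2),"cab",w@X,w@Y)
E
```

```text
s6 0 [346.5 190.5] 0.51 cab 0.13808961467206318 0.012483916212995973
s6 2 [347.5 190.5] 0.55 cab 0.1403416710145344 0.010698404549980167
s7 0 [328.5 205.5] 0.61 cab 0.045139355070759946 -0.0018614834918436393
s7 2 [348.5 194.5] 0.5 cab 0.12730947140064386 -0.003458244258304044
```

Template matching can't find the jar through the sash, so I'll clear the arm and check the lid from the top camera numerically.

Emit:
servo_tool:
  increments:
    - [-0.6, 0, 0.3, 0, 0, 0]
    - [-0.8, 0, 0.2, 0, 0, 0]
    - [-0.8, 0.8, 0, 0, 0, 0]
    - [-0.8, 0.9, 0, 0, 0, 0]
    - [-0.8, 0.9, 0, 0, 0, 0]
    - [-0.8, 0.9, 0, 0, 0, 0]
    - [-0.8, 0.9, 0, 0, 0, 0]
    - [-0.6, 0.9, 0, 0, 0, 0]
    - [0, 0.9, 0, 0, 0, 0]
    - [0, 0.9, 0, 0, 0, 0]
    - [0, 0.9, 0, 0, 0, 0]
    - [0, 0.9, 0, 0, 0, 0]
    - [0, 0.9, 0, 0, 0, 0]
    - [0, 0, 0, 0, 0, 0]
    - [0, 0, 0, 0, 0, 0]

```text
clock: 30.02
position: [0.5189, 0.1698, 0.2818]
eef_rot: [[0.091, 0.996, -0.003], [0.996, -0.091, -0.001], [-0.001, -0.003, -1.0]]
ft_force: [-0.0, -0.2, 0.1]
gripper_width: 0.0851
gripper_force: 0.0
```

```bash
python3 - <<'E'
from h import *
b=shot("top","pics/t8.png");b0=load("pics/t0.pkl");c=np.array([.669,-.084]);X=np.array([.995,-.098]);Y=np.array([.098,.995])
L=cv2.cvtColor(b["color"],cv2.COLOR_RGB2LAB).astype(int);L0=cv2.cvtColor(b0["color"],cv2.COLOR_RGB2LAB).astype(int)
D=L-L0
m=np.zeros(D.shape[:2],np.uint8);m[70:230,246:348]=(np.abs(cv2.GaussianBlur(D.astype(np.float32),(3,3),0)).sum(2)>14)[70:230,246:348]
k,l,st,ce=cv2.connectedComponentsWithStats(m)
for i in range(1,k):
    if st[i,4]>15:
        w=onz(b,ce[i],.074)[:2]-c;print(st[i],np.round(ce[i],1),"cab@.074",np.round([w@X,w@Y],3),D[l==i].mean(0).round(1))
q=proj(b,[[.669+(.08+.007)*.995+.024*.098,-.084-.087*.098+.024,.074]])[0].astype(int);print("exp lid",q)
for ch in(0,2):print(D[q[1]-22:q[1]+26:2,q[0]-20:q[0]+32:2,ch])
E
```

```text
[ 246   70  102   77 6484] [296.4 104.6] cab@.074 [ 0.146 -0.004] [16.2 -0.   0.1]
[281 142  11   5  32] [285.4 144.8] cab@.074 [0.014 0.019] [32.9 -0.2 -0.5]
[316 146  27   7 112] [329.3 149.3] cab@.074 [ 0.014 -0.121] [18.4  0.1  0.2]
[ 246  157  102   73 6206] [296.2 197.9] cab@.074 [-0.15  -0.031] [19.4  0.2  0.9]
exp lid [285 121]
[[ 13  17  18  20  16  14  20  13  16  15  12  17  20  22  17  19  16  17
   21  22  17  16  19  14  22  16]
 [ 17  21  19  16  20  12  16  13  16  20  21  16  17  21  14  19  17  13
   19  15  16  18  15  11  15  12]
 [ 13  18  18  17  17  15  14  11  20  17  10  12  16  20  18  16  17  14
   13   9  12  19  10  20  14  15]
 [ 18  17  13  22  17  21  17  16  18  14  14  19  17  17  16  17  10  13
   13  14  13  17  15  20  11  16]
 [ 19  20  16  18  18  14  14  15  19  17  17  12  11  19  17  14  15  19
   17  15  17  20  15  14  15  17]
 [ 17  14  17  18  15  17  14  14  19  17  14  16  14  13  18  19  18  14
   15  19  22  19  25  17  15  17]
 [ 16  18  17  16  17  13  15  16  20  20  13  16  20  13  12  18  14  18
   14  17  18  13  12  20  13  11]
[... 3147 characters left out ...]
-1 -2 -1 -1 -1 -3  0 -1  2
   0  1]
 [ 0 -1 -1 -1  1 -1 -1 -1  0  0 -1  1  2  0 -1 -1  0  0 -2 -1  0 -2  2  1
  -1  1]
 [-2  0 -2 -1 -1 -2 -2 -1  2  0  0 -1 -1  0 -1 -1  3  0  2 -1 -1 -1  0 -2
   0  0]
 [-1  0 -1  2  0  0  1  0 -1 -2  2  0 -1  0  1 -1  1  0  0  0  0  0 -2  1
  -2  1]
 [ 0  0  0 -1  0  0  0  1  0  2  0 -1  1 -1  1  0  0 -2 -1  0  0  0 -1  1
   0 -1]
 [-1  0  1 -1  0  0  1  0 -1  1  0  0 -1  0  0 -1 -1  1  1  0  1 -1 -2  1
  -1 -1]
 [ 1  0  0 -1 -3  2 -1 -3  0 -1 -1  1  1 -1 -2 -1 -2  0 -2  1 -2 -1  0 -1
   1 -1]
 [ 0  0 -2 -2  3 -1 -1  1  0  0  1 -1 -1  2  0 -1  1 -2 -1  0  1 -1  2 -3
   0  1]
 [ 0  1 -2  1 -1  1 -2  0  1  0 -2 -3 -1  0  0 -2  0  0  1  0  1  1  1  2
  -2 -1]]
```

The tray outline spans px u 275–309 and v 117–135, with a round lid at about (286,125) close to the upright prediction of (285,121). The bar is back at its shut position and the bystanders haven't moved. Handing in.

```bash
python3 -c "
from rig import robot
print(robot.close_job())"
```

```text
the job is handed in; nothing more can be done
None
```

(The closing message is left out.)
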